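Clamp the slicing board with the torque-limited handle

TASK

Slide the slicing board gently under the hold-down clamp until it sits fully home and flush against the clamp's stop. Then turn the clamp's torque-limited T-handle clockwise (seen from above) until it slips, and stop there: turned on well past the slip it goes solid and overtightens. Let go, leave the clamp tight and do not disturb the other things on the table.

Things in the scene. Friction and masses are not known exactly. Their poses are not given: they have to be found in the camera images.
- clamp: Aluminium hold-down clamp, fixed to the table. Origin: on the table, under the axis of its upright screw; x points from the screw to the stop and post (60 to 100 mm). An arm, 36 mm wide, top at 90 mm, reaches from the post over the screw. Under it hangs a round foot, 32 mm across, at the start 1.2 to 3.5 mm above the board's top, so the board slides under. It sinks 3.2 mm per rad of screw.
- stop_face (a point): Centre of the clamp's flat upright stop face, 30 mm beyond the screw's axis along the clamp's x, 16 mm above the table. The face is 180 mm wide and 32 mm high. Axes as the clamp's.
- handle_grip (a point): Centre of the black T-handle on top of the screw, on the screw's axis, 128 mm above the table. An upright bar 78 mm long (this point's y), 16 mm thick (its x) and 40 mm tall (106 to 146 mm above the table). It turns only about the vertical; clockwise from above lowers the foot. At most about 1.5 rad of turning is needed.
- clutch (a point): The torque limiter under the handle, on the screw's axis, 100 mm above the table. The screw runs at 0.30 N m until the foot meets the board (0.4 to 1.1 rad), then the torque climbs within about 0.3 rad to 0.54 N m, where the handle slips at that steady torque. It slips 0.25 to 0.34 rad, then goes solid and overtightens. Its sprung shaft keeps the torque on at rest; let go, the handle springs back 0.13 rad, the screw stays.
- board: Loose dark wooden slicing board lying flat, 140 mm (its x) by 200 mm (its y) by 20 mm thick, 0.35 to 0.7 kg. Origin: centre of its underside. Its +x edge faces the stop, 15 to 60 mm short of it at the start; home, its centre is 40 mm from the screw's axis on the -x side of the clamp. Pushed on its -x edge it may jam askew on one corner of the stop: push the side that lags.
- jar: Bystander: squat amber glass jar with a steel lid, 66 mm across, 85 mm tall. Origin: centre of its underside.
- cup: Bystander: open yellow cup, 72 mm across, 85 mm tall. Origin: centre of its underside.
- knife: Bystander: long carving knife lying flat, 335 mm long along its own x, black handle, 18 mm thick. Origin: centre of its underside.
- plate: Bystander: white plate, 180 mm across, 20 mm high. Origin: centre of its underside.
- bottle: Bystander: clear bottle with a yellow cap, 64 mm across, 170 mm tall. Origin: centre of its underside.
- tin: Bystander: tin can, 74 mm across, 90 mm tall. Origin: centre of its underside.
There are look-alikes about, which are no part of the job. What is shaped like the clamp but turquoise is not meant. Of the things shaped like the board, the wooden one is meant.

How it is judged:
By the outcome, as a careful person would: the job done as asked, in the order asked, and still so for the second after the job is handed in, with the robot touching nothing.
It also fails if it takes over 72 s, if anything falls off the work surface, if the arm or the gripper's body presses on something with over 40 N, if the wrist force passes 120 N, or if a joint passes its speed limit or range.

ROBOT

A 6-joint arm with a two-finger parallel gripper is mounted at the origin on the work surface. World frame = base frame: x ahead of the robot, y to its left, z up, the work surface at z = 0. Lengths are in m, angles in rad, forces in N, time in s.
With the tool pointing down it reaches from about 0.35 to 0.875 m from the base axis. Payload 15.5 kg.
Tool frame: the origin (TCP) lies midway between the tips of the shut fingers; the grasp point (between the pads) lies robot.grasp_offset behind it (robot.grasp_offset is the distance from the TCP to the grasp point, in m); z points along the fingers, y is the line along which they close (so a half turn about z gives the same grasp; the last joint's range is limited). The gripper opens to 85 mm and grips with 20 to 120 N. Pads are 22 mm wide; open, the fingers measure 114 mm over their backs; the gripper's body (76 mm by 85 mm) begins 54 mm behind the grasp point. The pads swing forward as they close: fully open they stand 13 mm farther back than shut.
Start: joints at [1.022, 0.494, 1.345, -0, 1.302, -0.096], TCP at [0.274, 0.562, 0.231] pointing down, gripper open.
Joint ranges: [-2.91, 2.91], [-0.82, 2.16], [0.22, 2.67], [-1.22, 4.37], [0.12, 2.79], [-3.08, 3.08]. Speed limits (rad/s): [1.89, 1.89, 2.57, 3.01, 3.01, 3.01].

INTERFACE

Orientations are given as a unit quaternion [x, y, z, w].
In Python, from station import robot gives the robot as it stands.
- The arm moves only by the shell command python3 -m crank 'ROWS' [FORCE]. ROWS is JSON, a list of rows, each a list of 3 entries, a list of its own where there are three numbers: the opening, from 0 (shut) to 1 (fully open), then the shift along the world's x, y, z in m, then the turn about the world's z in degrees. In form: [[jaw, [dx, dy, dz], roll], ...]. A call has 1 to 5 rows; each row shifts and turns the commanded pose from where the row before left it; what a row does not reach is not made up. A row lasts 1/8 s, in which the tool goes at most 62.5 mm and 10.7 degrees, less where a joint would pass 70% of its speed; a pose out of reach is approached as far as the arm can. A call is refused whole if a number of a shift passes 0.0625 or a number of a turn 10.7, either way. A call with a gripper value outside its range is refused whole. The fingers move at their own pace and stop on an object; FORCE is the grip in N (left out, the last holds). Time passes only in rows, so rows that do not move let the fingers close. It gives the time, the measured TCP pose, the force, the opening and the grip force at its end, in the units of the state.
- robot.state(): the state, without advancing time (a new reading comes with each control period).
- robot.snapshot(name): name is "scene" or "top"; returns a dict with "pixels" (480x640x3 uint8, red, green, blue), "intrinsics" (3x3 intrinsics, pixels), "R" (3x3) and "t" (3): a world point X has camera coordinates R X + t. Camera axes: x right, y down, z forward; pixel columns grow to the right and rows downward; lengths in m; the calibration is good to about 2 mm. A picture is of the moment at which its call begins. There is no depth.
- robot.finish_job(): hands the job in; it is judged then, once.
Trained networks look in a picture, given as the dict that the camera call returned (one of the last four; its "shot" number tells which), for a name from the list of things; names that differ only in an ending like _2 or _b are one class to them, and where a whole thing is asked for, a point or a joint stands for the part that bears it (a point fixed in the world has none). Each returns a list of dicts, best first, with "score" (0 to 1); they miss things now and then, are a little off and sometimes report something else, mostly with a low value. They report only what shows in the picture. A call takes as long as a camera call. They do not tell look-alikes from the thing itself.
- robot.outline_of(picture, name): "pixels" (480x640 bool, what is visible of it) and "box" ([left, top, width, height] in pixels, round what is visible of it).
The state is a dict: "time": time; "q": joint angles; "joint_vel": joint speeds; "joint_torque": joint torques, N m; "ee_pos": TCP position; "eef_rot": TCP orientation; "force": force on the tool from outside, world axes, zero at the start; "moment": the same for the moment, N m; "finger_gap": finger opening in m; "finger_force": force on a finger pad.
Only numpy, scipy, OpenCV 4.12 (cv2) and the standard library are available. Lean on these libraries where they do the work, as an engineer would, in place of code of your own. Each camera call takes 0.05 s, during which the arm holds its last target. There are 200 camera calls.

## Working session

There is one attempt and no reset: what is moved stays moved. The work goes in short steps, Python scripts to look and compute and a shell command to move; the robot and the scene stay as the last step left them, time stands still between calls to the robot, and variables do not carry over. Pictures are saved under pics/ and viewed, at most 10 in all, crops included, and the job is handed in when it is done.

```bash
mkdir -p pics
cat > h.py <<'E'
import numpy as np,cv2
from station import robot
def save(p,n,crop=None,s=1):
    im=p["pixels"][:,:,::-1]
    if crop: x,y,w,h=crop; im=im[y:y+h,x:x+w]
    cv2.imwrite("pics/"+n,cv2.resize(im,None,fx=s,fy=s,interpolation=cv2.INTER_CUBIC))
def ray(p,uv,z):
    K,R,t=[np.array(p[k]) for k in("intrinsics","R","t")]
    c=-R.T@t; d=R.T@np.linalg.solve(K,[uv[0],uv[1],1.]); return c+d*(z-c[2])/d[2]
def proj(p,X):
    K,R,t=[np.array(p[k]) for k in("intrinsics","R","t")]
    x=K@(R@np.array(X,float)+t); return x[:2]/x[2]
E
python3 - <<'E'
from h import *
a=robot.snapshot("top");b=robot.snapshot("scene")
save(a,"top.png");save(b,"scene.png")
for p,l in((a,"top"),(b,"scene")):
    c=-np.array(p["R"]).T@np.array(p["t"]);print(l,c.round(3))
    for n in["clamp","board","handle_grip","jar","cup","knife","plate","bottle","tin"]:
        print(n,[(round(d["score"],2),np.round(d["box"]).tolist()) for d in robot.outline_of(p,n)])
E
```

```text
top [0.274 0.036 1.227]
clamp [(0.92, [302.0, 122.0, 75.0, 57.0]), (0.74, [233.0, 270.0, 85.0, 70.0])]
board [(0.75, [285.0, 173.0, 88.0, 67.0])]
handle_grip [(0.8, [320.0, 144.0, 29.0, 30.0]), (0.65, [244.0, 325.0, 38.0, 11.0])]
jar [(0.95, [392.0, 170.0, 34.0, 36.0])]
cup [(0.74, [236.0, 139.0, 31.0, 39.0])]
knife [(0.7, [427.0, 157.0, 25.0, 128.0])]
plate [(0.97, [108.0, 293.0, 76.0, 83.0])]
bottle [(0.61, [390.0, 228.0, 37.0, 30.0])]
tin [(0.62, [221.0, 195.0, 38.0, 42.0]), (0.48, [296.0, 123.0, 81.0, 56.0])]
scene [ 1.215 -0.477  0.888]
clamp [(0.6, [294.0, 169.0, 76.0, 83.0]), (0.57, [326.0, 274.0, 95.0, 108.0]), (0.56, [366.0, 165.0, 61.0, 36.0])]
board [(0.89, [80.0, 258.0, 107.0, 78.0]), (0.73, [289.0, 268.0, 107.0, 73.0]), (0.26, [327.0, 280.0, 92.0, 102.0])]
handle_grip [(0.82, [305.0, 171.0, 33.0, 22.0])]
jar [(0.69, [265.0, 313.0, 31.0, 47.0])]
cup [(0.87, [415.0, 266.0, 35.0, 44.0])]
knife [(0.59, [211.0, 292.0, 56.0, 112.0])]
plate [(0.82, [365.0, 164.0, 62.0, 38.0])]
bottle [(0.69, [237.0, 252.0, 34.0, 66.0]), (0.69, [266.0, 312.0, 30.0, 49.0])]
tin [(0.9, [382.0, 229.0, 37.0, 44.0])]
```

View pics/top.png

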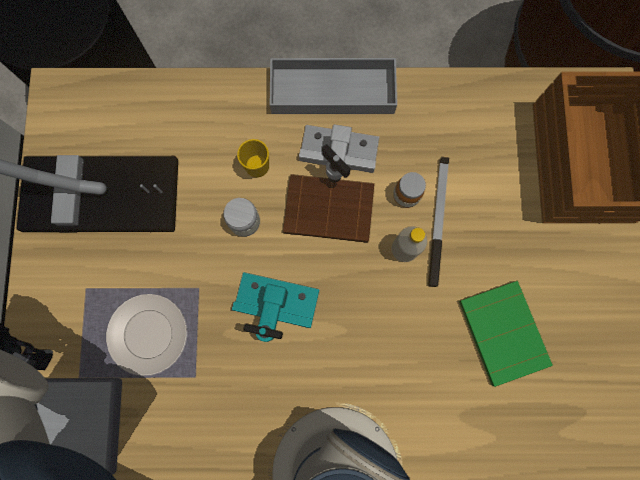

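View pics/scene.png

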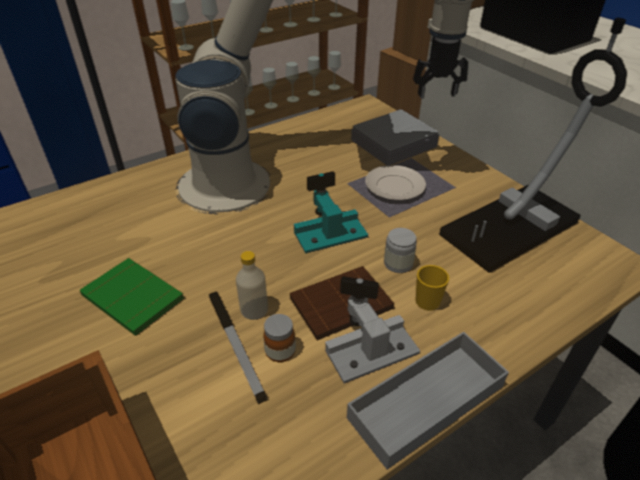

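Clamps are at top (340,150), aluminium, and (272,303), turquoise. The aluminium one is meant. Boards are at (328,208), brown wood, and (505,333), green. The wooden one is meant. I'll confirm both in one enlarged crop.

Run:
```python
from h import *
a=robot.snapshot("top");b=robot.snapshot("scene")
A=a["pixels"][115:255,275:385];B=b["pixels"][255:395,280:430]
f=lambda i,s:cv2.resize(i,None,fx=s,fy=s,interpolation=cv2.INTER_CUBIC)
im=np.hstack([f(A,3.4*1.0),f(B,3.4*1.0)][:1]+[f(B,3.4)[:f(A,3.4).shape[0],:420]])
cv2.imwrite("pics/c1.png",im[:,:,::-1]);print(im.shape)
np.savez("s.npz",**{k+n:np.array(p[k]) for p,n in((a,"a"),(b,"b")) for k in("pixels","intrinsics","R","t")})
# board & clamp contours
for p,n in((a,"top"),(b,"scene")):
  for name in("board","clamp","handle_grip"):
    for d in robot.outline_of(p,name)[:3]:
      x,y,w,h=d["box"]; m=d["pixels"].astype(np.uint8)
      print(n,name,d["score"],cv2.minAreaRect(cv2.findNonZero(m)), p["pixels"][d["pixels"]].mean(0).round())
```

```text
(476, 794, 3)
top board 0.81 ((505.28082275390625, 333.0821838378906), (93.5158920288086, 65.7771224975586), 69.44395446777344) [ 53. 124.  61.]
top board 0.73 ((328.2213439941406, 208.11929321289062), (86.15215301513672, 60.36152267456055), 6.072457313537598) [77. 49. 30.]
top board 0.5 ((241.42306518554688, 216.38461303710938), (39.93841552734375, 32.4499626159668), 56.3099365234375) [134. 133. 129.]
top clamp 0.6 ((272.4937744140625, 310.7538757324219), (80.56751251220703, 63.22758102416992), 13.172553062438965) [ 38. 118. 113.]
top clamp 0.59 ((337.9759826660156, 153.63198852539062), (75.6685562133789, 55.99114990234375), 10.30484676361084) [114. 114. 112.]
top handle_grip 0.88 ((261.84918212890625, 330.6409912109375), (39.28024673461914, 8.98979377746582), 13.240520477294922) [41. 50. 44.]
top handle_grip 0.73 ((334.7284851074219, 161.20135498046875), (38.40961456298828, 13.318920135498047), 47.72631072998047) [48. 44. 41.]
scene board 0.56 ((341.81341552734375, 300.2353210449219), (55.27079391479492, 93.5758056640625), 66.91486358642578) [62. 39. 24.]
scene board 0.56 ((132.435
[... 202 characters left out ...]
, 4.39870548248291) [97. 75. 20.]
scene clamp 0.97 ((321.94830322265625, 212.87933349609375), (78.25863647460938, 66.1784439086914), 66.80140686035156) [34. 74. 66.]
scene clamp 0.61 ((359.8778076171875, 325.6929626464844), (101.99312591552734, 82.65980529785156), 62.59242630004883) [92. 90. 85.]
scene handle_grip 0.67 ((359.0745849609375, 288.336181640625), (38.222389221191406, 19.432600021362305), 8.53076457977295) [31. 26. 20.]
scene handle_grip 0.65 ((321.0, 181.49996948242188), (16.400983810424805, 29.90767478942871), 74.74488067626953) [33. 29. 20.]
scene handle_grip 0.61 ((237.87669372558594, 346.8287048339844), (120.4166488647461, 11.503721237182617), 65.55604553222656) [86. 81. 73.]
```

View pics/c1.png

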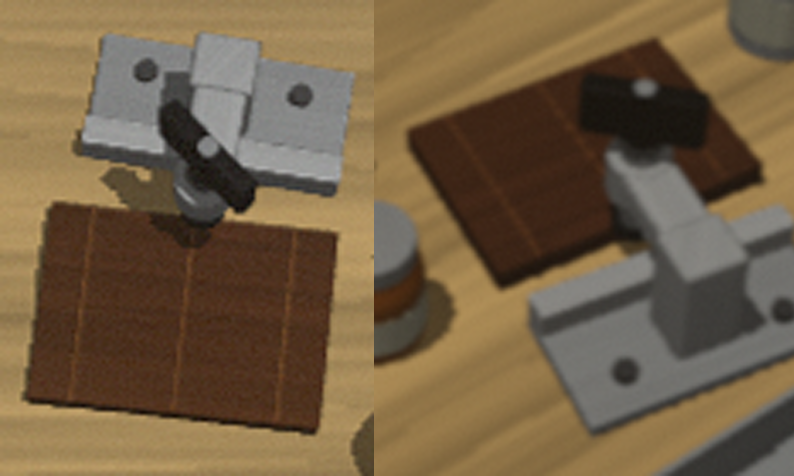

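The crop confirms brown wood with the grey aluminium clamp. In it the screw cap is at top (336.2,158.5) and scene (359.7,280.9).

Run:
```python
from h import *
z=np.load("s.npz")
a={k:z[k+"a"] for k in("intrinsics","R","t")};b={k:z[k+"b"] for k in("intrinsics","R","t")}
ta=lambda u,v:(u/3.4+275,v/3.4+115); tb=lambda u,v:((u-374)/3.4+280,v/3.4+255)
P=lambda p:np.asarray(p["intrinsics"])@np.c_[p["R"],p["t"]]
X=cv2.triangulatePoints(P(a),P(b),np.array(ta(208,148)),np.array(tb(645,88)));print("cap tri",(X[:3]/X[3]).ravel())
print("cap",ray(a,ta(208,148),.147),ray(b,tb(645,88),.147))
L,Rr=ray(a,ta(81,140),.032),ray(a,ta(338,182),.032);print("stop top",L,Rr,"mid",(L+Rr)/2,np.linalg.norm(L-Rr),np.degrees(np.arctan2(*(L-Rr)[:2])))
c=[ray(a,ta(*q),.02) for q in((52,203),(337,233),(315,432),(27,400))]
print("board",np.round(c,4),np.mean(c,0)); d=c[0]-c[1];print("front edge yaw",-np.degrees(np.arctan2(d[0],d[1])));d=c[3]-c[2];print(-np.degrees(np.arctan2(d[0],d[1])))
h=[ray(a,ta(*q),.146) for q in((175,103),(243,205))];print("handle ends",h,np.linalg.norm(h[0]-h[1]))
c=[ray(b,tb(*q),.02) for q in((408,131),(655,40),(762,170),(503,278))];print("board scene",np.round(c,4))
for n,u,v in(("jar",410,185),("tin",238,212),("cup",253,155)):print(n,ray(a,(u,v),.085))
print("bottle cap",ray(a,(418,235),.17))
s=robot.state();print(s["ee_pos"],s["eef_rot"],robot.grasp_offset,s["finger_gap"],s["force"],s["time"])
```

```text
cap tri [ 0.66004865 -0.00106081  0.14494905]
cap [ 0.65837048 -0.00239326  0.147     ] [ 6.62307131e-01 -6.44882695e-04  1.47000000e-01]
stop top [0.70524943 0.08093975 0.032     ] [ 0.67472908 -0.09549002  0.032     ] mid [ 0.68998926 -0.00727514  0.032     ] 0.1790501470633675 9.814390659758727
board [[ 0.6639  0.1012  0.02  ]
 [ 0.642  -0.0953  0.02  ]
 [ 0.5025 -0.0775  0.02  ]
 [ 0.5249  0.1171  0.02  ]] [0.58333839 0.01136303 0.02      ]
front edge yaw -6.353971903343676
-6.5808106701509566
handle ends [array([0.68828514, 0.01797695, 0.146     ]), array([ 0.62169361, -0.02379025,  0.146     ])] 0.07860616839499968
board scene [[ 0.5101 -0.0776  0.02  ]
 [ 0.5332  0.1163  0.02  ]
 [ 0.6715  0.0993  0.02  ]
 [ 0.6498 -0.0939  0.02  ]]
jar [ 0.61867197 -0.16772783  0.085     ]
tin [0.55783178 0.21172137 0.085     ]
cup [0.68903571 0.18153286 0.085     ]
bottle cap [ 0.48831402 -0.16514456  0.17      ]
[0.27396502 0.56175727 0.2312834 ] [ 2.24950246e-01  9.74370251e-01  1.54110839e-05 -1.35200949e-05] 0.0187 0.08590703794663994 [-0.40566353  0.19223982 -0.11598036] 1.4
```

```bash
python3 -m crank '[[1,[0.018,-0.045,0],4],[1,[0.018,-0.045,0],4],[1,[0.018,-0.045,0],4],[1,[0.018,-0.045,0],4],[1,[0.018,-0.045,0],0]]' 40
python3 -m crank '[[1,[0.018,-0.045,0],0],[1,[0.018,-0.045,0],0],[1,[0.018,-0.045,0],0],[1,[0.018,-0.045,0],0],[1,[0.018,-0.045,0],0]]'
python3 -m crank '[[1,[0.018,-0.045,0],0],[1,[0.018,-0.040,0],0],[1,[0,0,0],0],[1,[0,0,0],0]]'
```

```text
time: 2.02
ee_pos: [0.3644, 0.3354, 0.2314]
eef_rot: [0.086, 0.996, 0.0, 0.0]
force: [1.4, -0.2, -0.7]
finger_gap: 0.0855
finger_force: 0.0
time: 2.65
ee_pos: [0.4545, 0.1102, 0.2315]
eef_rot: [0.087, 0.996, 0.0, 0.0]
force: [0.9, 0.9, -0.0]
finger_gap: 0.0853
finger_force: 0.0
time: 3.15
ee_pos: [0.4897, 0.0269, 0.2312]
eef_rot: [0.087, 0.996, 0.0, -0.0]
force: [0.1, 1.1, -0.4]
finger_gap: 0.0853
finger_force: 0.0
```

```bash
python3 -m crank '[[1,[-0.003,0.002,-0.05],0],[1,[0,0,-0.05],0],[1,[0,0,-0.05],0],[1,[0,0,-0.05],0],[1,[0,0,-0.02],0]]'
python3 -m crank '[[1,[0,0,-0.007],0],[1,[0,0,-0.007],0],[1,[0,0,0],0]]'
python3 - <<'E'
from h import *
a=robot.snapshot("top");b=robot.snapshot("scene")
f=lambda i:cv2.resize(i,None,fx=3,fy=3,interpolation=cv2.INTER_CUBIC)
im=np.hstack([f(a["pixels"][120:280,270:390]),f(b["pixels"][220:380,275:415])]);cv2.imwrite("pics/c2.png",im[:,:,::-1])
E
```

```text
time: 3.78
ee_pos: [0.4854, 0.03, 0.0091]
eef_rot: [0.086, 0.996, 0.0, -0.002]
force: [0.3, -0.0, 0.5]
finger_gap: 0.0853
finger_force: 0.0
time: 4.15
ee_pos: [0.4872, 0.029, -0.0023]
eef_rot: [0.087, 0.996, 0.0, 0.0]
force: [0.3, 0.6, -1.0]
finger_gap: 0.0855
finger_force: 0.0
```

View pics/c2.png

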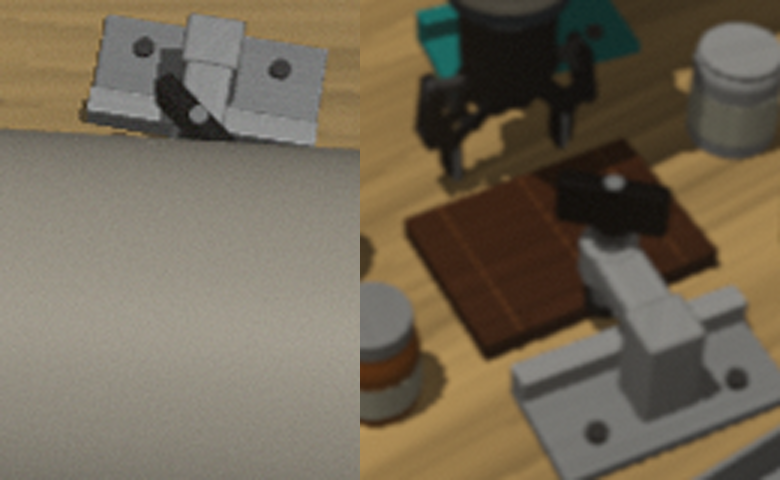

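The fingers stand just behind the board's near edge (crop: left finger (455,175), right (565,140)). Now I'll push gently.

```bash
python3 -m crank '[[1,[0.004,-0.0007,0],0],[1,[0.004,-0.0007,0],0],[1,[0.003,-0.0005,0],0],[1,[0.002,-0.0003,0],0],[1,[0.002,-0.0003,0],0]]'
python3 -m crank '[[1,[0.002,-0.0003,0],0],[1,[0.002,-0.0004,0],0],[1,[0.002,-0.0003,0],0],[1,[0.002,-0.0004,0],0],[1,[0.002,-0.0003,0],0]]'
python3 -m crank '[[1,[0.002,-0.0003,0],0],[1,[0.002,-0.0004,0],0],[1,[0.002,-0.0003,0],0],[1,[0.002,-0.0004,0],0],[1,[0.002,-0.0003,0],0]]'
python3 - <<'E'
from h import *
b=robot.snapshot("scene")
save(b,"c3.png",(270,220,160,160),3.5);print(robot.state()["force"],robot.state()["moment"])
E
```

```text
time: 4.88
ee_pos: [0.502, 0.0262, -0.0028]
eef_rot: [0.087, 0.996, -0.0, -0.0]
force: [-0.3, -0.8, 0.8]
finger_gap: 0.0853
finger_force: 0.0
time: 5.5
ee_pos: [0.5121, 0.0245, -0.0027]
eef_rot: [0.087, 0.996, -0.0, -0.0]
force: [-2.1, 0.6, -0.2]
finger_gap: 0.0852
finger_force: 0.8
time: 6.12
ee_pos: [0.5221, 0.0228, -0.0027]
eef_rot: [0.087, 0.996, -0.0, -0.0]
force: [-2.2, 0.2, 0.6]
finger_gap: 0.0857
finger_force: 0.9
[-0.7492615  -0.01802886 -1.48194904] [ 0.0108812   0.2055398  -0.00597777]
```

View pics/c3.png

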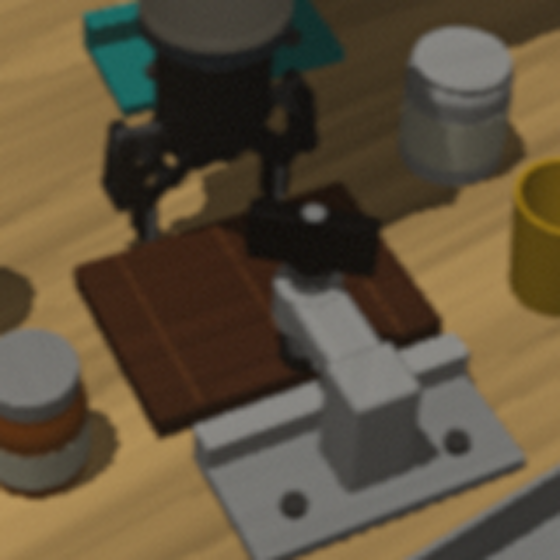

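The board slides square and under the foot; its front edge (160,430)–(440,330) is still ~15 mm off the stop. I'll go on, more slowly.

```bash
python3 -m crank '[[1,[0.002,-0.0003,0],0],[1,[0.002,-0.0004,0],0],[1,[0.002,-0.0003,0],0],[1,[0.002,-0.0004,0],0],[1,[0.001,-0.0002,0],0]]'
python3 -m crank '[[1,[0.001,-0.0002,0],0],[1,[0.001,-0.0002,0],0],[1,[0.001,-0.0001,0],0],[1,[0.001,-0.0002,0],0],[1,[0.001,-0.0002,0],0]]'
python3 -c "
from h import *
s=robot.state();print(s['force'],s['moment'],s['finger_force'])"
```

```text
time: 6.8
ee_pos: [0.5311, 0.0212, -0.0027]
eef_rot: [0.087, 0.996, 0.0, 0.0]
force: [-3.1, 1.1, 0.6]
finger_gap: 0.0854
finger_force: 1.3
time: 7.42
ee_pos: [0.5361, 0.0204, -0.0027]
eef_rot: [0.087, 0.996, 0.0, 0.0]
force: [-2.5, 0.1, 1.1]
finger_gap: 0.0855
finger_force: 1.3
[-2.47991478  0.10923422  1.11090728] [ 0.02940419  0.39066708 -0.05302238] 1.3055842910632054
```

```bash
for i in 1 ; do python3 -m crank '[[1,[0.001,-0.0002,0],0],[1,[0.001,-0.0002,0],0],[1,[0.001,-0.0001,0],0]]' | sed -n '2p;4p;6p'
python3 -m crank '[[1,[0.001,-0.0002,0],0],[1,[0.001,-0.0002,0],0]]'| sed -n '2p;4p;6p'; done
python3 - <<'E'
from h import *
b=robot.snapshot("scene")
save(b,"c4.png",(290,260,130,110),5);s=robot.state();print(s["force"],s["moment"])
E
```

```text
ee_pos: [0.539, 0.0198, -0.0027]
force: [-3.4, -0.3, 0.7]
finger_force: 1.3
ee_pos: [0.5404, 0.0195, -0.0028]
force: [-7.3, 2.9, 5.7]
finger_force: 4.2
[-5.79250591  0.77136824  3.1684334 ] [0.17341329 0.70857866 0.06544654]
```

View pics/c4.png

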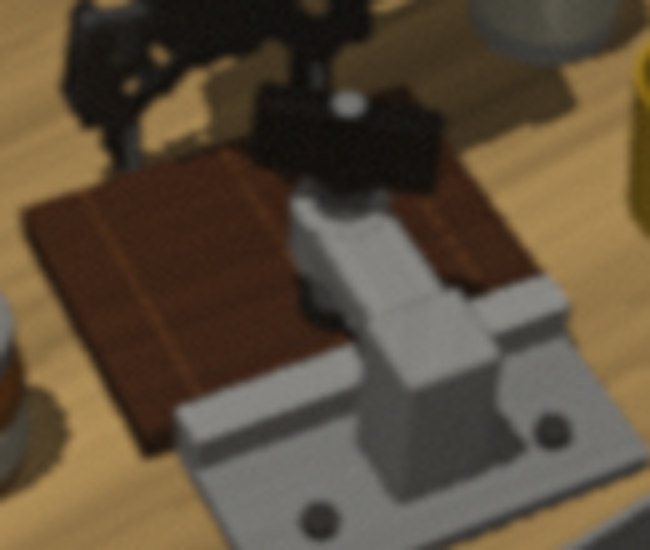

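Contact came at the predicted spot. I'll press a little further to seat both corners.

```bash
for r in 1; do python3 -m crank '[[1,[0.001,-0.0002,0],0],[1,[0,0,0],0]]' | sed -n '2p;4p;6p'; python3 -c "
from h import *
print(robot.state()['moment'])"
python3 -m crank '[[1,[0.001,-0.0002,0],0],[1,[0,0,0],0]]' | sed -n '2p;4p;6p'; python3 -c "
from h import *
print(robot.state()['moment'])"; done
```

```text
ee_pos: [0.5405, 0.0194, -0.0029]
force: [-9.9, 2.2, 6.3]
finger_force: 4.9
[0.27034664 1.41948874 0.07559486]
ee_pos: [0.5405, 0.0194, -0.0029]
force: [-13.4, 1.5, 8.2]
finger_force: 6.9
[0.42577364 1.98651325 0.17987799]
```

```bash
cat > m.py <<'E'
from h import *
s=robot.state();q=s["eef_rot"];print(s["ee_pos"].round(4) if hasattr(s["ee_pos"],"round") else s["ee_pos"],"yaw",round(np.degrees(np.arctan2(q[1]**2-q[0]**2+0,2*q[0]*q[1])),2),"F",np.round(s["force"],1),"M",np.round(s["moment"],3),"t",round(s["time"],2),"gap",round(s["finger_gap"],4))
E
python3 m.py
python3 -m crank '[[1,[0,0,0],1.5],[1,[0,0,0],1.5],[1,[0,0,0],0]]' >/dev/null; python3 m.py
python3 -m crank '[[1,[0,0,0],-3],[1,[0,0,0],-3],[1,[0,0,0],0]]' >/dev/null; python3 m.py
python3 -m crank '[[1,[0,0,0],3],[1,[0,0,0],0],[1,[0,0,0],0]]' >/dev/null; python3 m.py
```

```text
[ 0.5405  0.0194 -0.0029] yaw 80.02 F [-13.4   1.5   8.2] M [0.426 1.987 0.18 ] t 8.6 gap 0.0854
[ 0.5387  0.0191 -0.0032] yaw 82.98 F [-21.7  -2.5  13.7] M [-0.856  3.197 -1.005] t 8.97 gap 0.085
[ 0.5385  0.0201 -0.0033] yaw 77.02 F [-20.3   9.4  11.4] M [1.948 3.033 1.077] t 9.35 gap 0.0855
[ 0.5406  0.0194 -0.0032] yaw 80.04 F [-11.9   1.9   2.5] M [0.545 1.748 0.523] t 9.72 gap 0.0853
```

Turning the tool either way shows the board's edge fixed at yaw 80° (symmetric set-back of about 2 mm), so both corners are seated. I'll back off, rise and go to the handle.

```bash
python3 -m crank '[[1,[-0.01,0.0017,0],0],[1,[-0.02,0.0034,0],0],[1,[0,0,0.06],0],[1,[0,0,0.06],0],[1,[0,0,0.06],6]]' >/dev/null
python3 -m crank '[[1,[0,0,0.06],9],[1,[0,0,0.02],9],[1,[0,0,0],9],[1,[0,0,0],9],[1,[0,0,0],0]]'>/dev/null; python3 m.py
python3 - <<'E'
from h import *
b=robot.snapshot("scene");save(b,"c5.png",(290,250,130,110),5)
for z,e in((.146,[(585,75),(708,97)]),):
    P=[ray(b,((u-374)/3.4+280,v/3.4+255),z) for u,v in e];d=P[1]-P[0];print(P,np.degrees(np.arctan2(d[1],d[0])))
E
```

```text
[0.513  0.0241 0.2574] yaw 121.95 F [ 0.4  0.1 -0.1] M [ 0.024 -0.013 -0.012] t 10.97 gap 0.0854
[array([ 0.63277462, -0.02330364,  0.146     ]), array([0.68834455, 0.02650391, 0.146     ])] 41.86999842149688
```

View pics/c5.png

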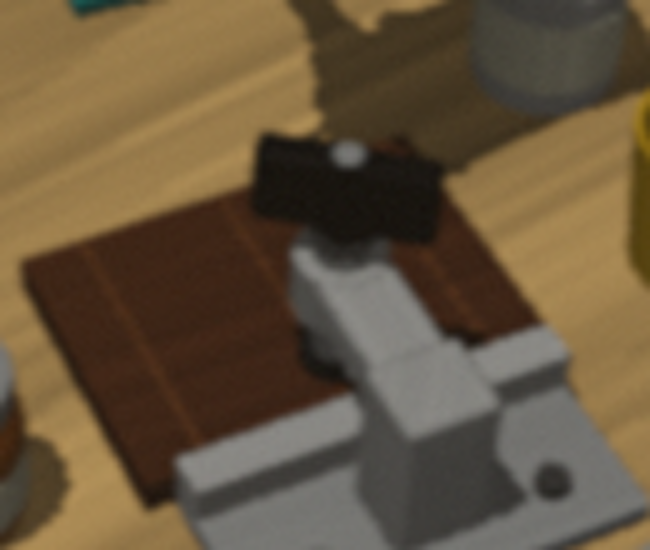

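The board is flush along the stop. I'll refine the handle angle by fitting its box to both earlier pictures.

Run:
```python
from h import *
from scipy.optimize import minimize
z=np.load("s.npz");ps=[{k:z[k+n] for k in("pixels","intrinsics","R","t")} for n in"ab"]
ms=[]
for p in ps:
    g=p["pixels"].max(2); u=proj(p,(.66,-.001,.126)); m=np.zeros(g.shape,np.float32)
    x,y=u.astype(int); win=p["pixels"][y-28:y+28,x-28:x+28].astype(int)
    m[y-28:y+28,x-28:x+28]=(win.max(2)-win.min(2)<22)&(win.max(2)<62)
    m8=cv2.morphologyEx(m.astype(np.uint8),cv2.MORPH_OPEN,np.ones((3,3)))
    n,l,s,_=cv2.connectedComponentsWithStats(m8); k=1+np.argmax(s[1:,4]);print(s[k])
    m8=cv2.morphologyEx((l==k).astype(np.uint8),cv2.MORPH_CLOSE,np.ones((5,5)));ms.append(m8)
def cost(v,p,m):
    th=np.radians(v[2]);d=np.array([np.cos(th),np.sin(th)]);n=np.array([-d[1],d[0]])
    P=[proj(p,[*(np.array(v[:2])+a*.039*d+b*.008*n),h]) for a in(-1,1) for b in(-1,1) for h in(.106,.146)]
    c=cv2.convexHull(np.float32(P)); M=np.zeros((480*4,640*4),np.uint8); cv2.fillConvexPoly(M,np.int32((c+.5)*4),1)
    M=cv2.resize(M.astype(np.float32),(640,480),interpolation=cv2.INTER_AREA)
    return 1-np.minimum(M,m).sum()/np.maximum(M,m).sum()
for p,m,l in zip(ps,ms,("top","scene")):
    r=min((minimize(cost,[.66,-.001,t],(p,m),method="Nelder-Mead",options=dict(initial_simplex=[[.66,-.001,t],[.664,-.001,t],[.66,.003,t],[.66,-.001,t+6]])) for t in(28,36,44)),key=lambda r:r.fun);print(l,r.x.round(4),round(r.fun,3))
```

```text
[322 144  28  33 380]
[340 277  38  26 690]
top [ 6.5980e-01 -8.0000e-04  3.9701e+01] 0.238
scene [ 6.63400e-01 -1.90000e-03  4.36695e+01] 0.195
```

```bash
python3 -m crank '[[1,[0.037,-0.0063,0],3.5],[1,[0.037,-0.0063,0],3.5],[1,[0.037,-0.0063,0],0],[1,[0.036,-0.0064,0],0],[1,[0,0,0],0]]' >/dev/null; python3 m.py
python3 -m crank '[[1,[0,0,-0.04],0],[1,[0,0,-0.04],0],[1,[0,0,-0.04],0],[1,[0,0,-0.027],0],[1,[0,0,0],0]]'>/dev/null; python3 m.py
python3 - <<'E'
from h import *
b=robot.snapshot("scene");save(b,"c6.png",(290,220,130,110),5)
E
```

```text
[ 0.6617 -0.0017  0.2564] yaw 128.76 F [-1.8 -0.3 -0.7] M [0.024 0.013 0.013] t 11.65 gap 0.0855
[ 0.6582 -0.0009  0.1086] yaw 128.87 F [0.5 0.8 0.3] M [ 0.023 -0.019 -0.039] t 12.28 gap 0.0851
```

View pics/c6.png

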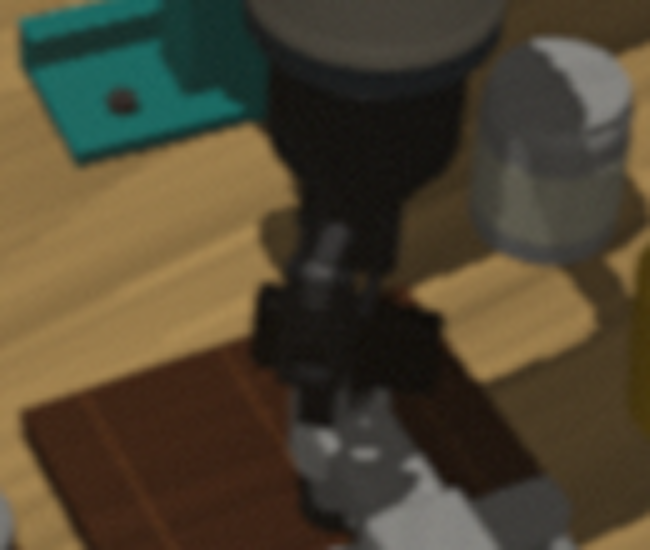

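```bash
python3 -m crank '[[0,[0,0,0],0],[0,[0,0,0],0],[0,[0,0,0],0],[0,[0,0,0],0],[0,[0,0,0],0]]' 40 ; python3 m.py
python3 -m crank '[[0,[0,0,0],0],[0,[0,0,0],0],[0,[0,0,0],0]]' 90 ; python3 m.py
```

```text
time: 12.95
ee_pos: [0.6603, -0.0014, 0.1107]
eef_rot: [-0.334, 0.943, -0.0, 0.0]
force: [-0.4, -2.3, 6.3]
finger_gap: 0.0154
finger_force: 39.1
[ 0.6603 -0.0014  0.1107] yaw 129.0 F [-0.4 -2.3  6.3] M [-0.471  0.132  0.21 ] t 12.95 gap 0.0154
time: 13.32
ee_pos: [0.6603, -0.0014, 0.1108]
eef_rot: [-0.334, 0.943, -0.0, 0.0]
force: [-1.6, -3.2, 8.1]
finger_gap: 0.0151
finger_force: 87.4
[ 0.6603 -0.0014  0.1108] yaw 129.0 F [-1.6 -3.2  8.1] M [-0.483  0.208  0.163] t 13.32 gap 0.0151
```

```bash
python3 -m crank '[[0,[0,0,0],-3],[0,[0,0,0],-3],[0,[0,0,0],-3]]' >/dev/null ; python3 m.py
python3 -m crank '[[0,[0,0,0],-3],[0,[0,0,0],-3],[0,[0,0,0],-3]]' >/dev/null ; python3 m.py
```

```text
[ 0.6603 -0.0015  0.1108] yaw 119.91 F [-0.5 -3.2  6.3] M [-0.515  0.199  0.235] t 13.7 gap 0.0153
[ 0.6603 -0.0015  0.1108] yaw 110.91 F [-0.9 -3.6  6.9] M [-0.574  0.176  0.291] t 14.07 gap 0.015
```

```bash
for k in 1; do python3 -m crank '[[0,[0,0,0],-2.5],[0,[0,0,0],-2.5]]' >/dev/null ; python3 m.py
python3 -m crank '[[0,[0,0,0],-2.5],[0,[0,0,0],-2.5]]' >/dev/null ; python3 m.py
python3 -m crank '[[0,[0,0,0],-2.5],[0,[0,0,0],-2.5]]' >/dev/null ; python3 m.py; done
```

```text
[ 0.6604 -0.0016  0.1109] yaw 105.92 F [-0.9 -3.6  7. ] M [-0.641  0.141  0.308] t 14.32 gap 0.015
[ 0.6604 -0.0016  0.1108] yaw 100.93 F [-1.3 -3.5  7.8] M [-0.724  0.157  0.256] t 14.57 gap 0.0149
[ 0.6604 -0.0017  0.1108] yaw 95.93 F [-0.  -3.8  6.8] M [-0.7    0.145  0.296] t 14.82 gap 0.0148
```

```bash
for k in 1; do python3 -m crank '[[0,[0,0,0],-2.5],[0,[0,0,0],-2.5]]' >/dev/null ; python3 m.py
python3 -m crank '[[0,[0,0,0],-2.5],[0,[0,0,0],-2.5]]' >/dev/null ; python3 m.py; done
```

```text
[ 0.6604 -0.0017  0.1108] yaw 90.93 F [-0.8 -3.7  7.7] M [-0.764  0.187  0.424] t 15.07 gap 0.0151
[ 0.6604 -0.0017  0.1108] yaw 85.93 F [-1.2 -3.6  7.4] M [-0.837  0.201  0.536] t 15.32 gap 0.0148
```

```bash
for k in 1; do python3 -m crank '[[0,[0,0,0],-1],[0,[0,0,0],-1]]' >/dev/null ; python3 m.py
python3 -m crank '[[0,[0,0,0],-1],[0,[0,0,0],-1]]' >/dev/null ; python3 m.py; done
```

```text
[ 0.6604 -0.0017  0.1108] yaw 83.99 F [-1.3 -4.3  7.5] M [-0.853  0.208  0.516] t 15.57 gap 0.0146
[ 0.6603 -0.0017  0.1108] yaw 81.99 F [-0.9 -4.3  6.8] M [-0.829  0.254  0.547] t 15.82 gap 0.0152
```

```bash
python3 -m crank '[[0,[0,0,0],-1],[0,[0,0,0],-1]]' >/dev/null ; python3 m.py; python3 -m crank '[[0,[0,0,0],-1]]' >/dev/null ; python3 m.py; python3 -m crank '[[0,[0,0,0],0]]' >/dev/null ; python3 m.py
```

```text
[ 0.6603 -0.0017  0.1108] yaw 79.99 F [-0.4 -4.8  7.1] M [-0.884  0.228  0.48 ] t 16.07 gap 0.015
[ 0.6603 -0.0017  0.1108] yaw 78.99 F [-1.2 -5.1  6.1] M [-0.877  0.232  0.503] t 16.2 gap 0.0148
[ 0.6604 -0.0017  0.1108] yaw 79.0 F [ 0.7 -4.   6.6] M [-0.877  0.227  0.565] t 16.32 gap 0.0152
```

The torque has held at 0.54 N m for 7° of slip, so it is tight. I'll release and leave.

```bash
python3 -m crank '[[0.5,[0,0,0],0],[1,[0,0,0],0],[1,[0,0,0],0],[1,[0,0,0],0],[1,[0,0,0],0]]' 20 >/dev/null; python3 m.py
python3 -m crank '[[1,[0,0,0.01],0],[1,[0,0,0.04],0],[1,[0,0,0.06],0],[1,[0,0,0.06],0],[1,[0,0,0],0]]'>/dev/null; python3 m.py
python3 -m crank '[[1,[-0.06,0,0],0],[1,[-0.06,0,0],0],[1,[-0.06,0,0],0],[1,[0,0,0],0],[1,[0,0,0],0]]'>/dev/null; python3 m.py
python3 - <<'E'
from h import *
b=robot.snapshot("scene");save(b,"c7.png",(200,190,260,200),3)
E
```

```text
[ 0.66   -0.0011  0.1103] yaw 79.0 F [-0.2 -0.6  0.7] M [ 0.034  0.029 -0.019] t 16.95 gap 0.0856
[ 0.6621 -0.0013  0.2866] yaw 79.0 F [ 0.3 -0.5 -0.5] M [ 0.023  0.042 -0.018] t 17.57 gap 0.0857
[ 0.4804 -0.0012  0.2808] yaw 78.99 F [-0.2  1.   0.8] M [ 0.043 -0.    -0.055] t 18.2 gap 0.0854
```

View pics/c7.png

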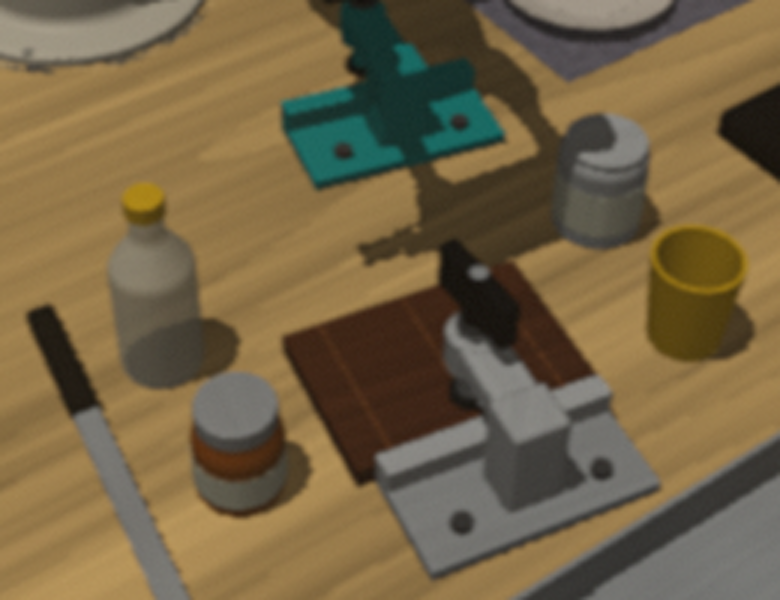

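The board is flush against the stop, the handle at (480,290) is turned, the foot is down, and the other things stand as before.

```bash
python3 -c "
from h import *
print(robot.finish_job())"
```

```text
the job is handed in; nothing more can be done
None
```

I slid the wooden board home against the aluminium clamp's stop, turned the handle until it slipped steadily at about 0.54 N m, let go, and handed the job in at about 18 s; nothing else was moved.

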